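# Load the UV disinfection box and latch its guard

## Robot

A 6-joint arm with a two-finger parallel gripper is mounted at the origin on a cart in front of the work surface, level with it; the furniture and walls round the work are solid. World frame = base frame: x ahead of the robot, y to its left, z up, the work surface at z = 0. Lengths are in mm, angles in rad, forces in N, time in s.
With the tool pointing down it reaches from about 275 to 850 mm from the base axis. Payload 5.2 kg.
Tool frame: the origin (TCP) lies midway between the tips of the shut fingers; the grasp point (between the pads) lies 19 mm behind it; z points along the fingers, y is the direction in which the jaws open and shut (so a half turn about z gives the same grasp; the last joint's range is limited). The gripper opens to 85 mm and grips with 20 to 120 N. Pads are 22 mm wide; open, the fingers measure 114 mm over their backs; the gripper's body (76 mm by 85 mm) begins 54 mm behind the grasp point. The pads swing forward as they close: fully open they stand 13 mm farther back than shut.
Start: joints at [1.114, 0.259, 1.535, -0, 1.348, -0.203], TCP at [138.074, 532.392, 231.31] pointing down, gripper open.
Joint ranges: [-3.14, 3.14], [-0.91, 2.08], [0.19, 2.58], [-1.22, 4.36], [0.22, 2.71], [-3.12, 3.12]. Speed limits (rad/s): [2.57, 2.57, 3.14, 3.14, 3.14, 3.14].

## Interface

Orientations are given as a unit quaternion [x, y, z, w].
In Python, from station import robot gives the robot as it stands. The module is installed in compiled form; this text tells all that it offers.
- The arm moves only by the tool jog_arm, never from a script. Its argument "motion" is one flat list of numbers, 4 for each row, row after row: the shift along the tool's x, y, z in mm, then the turn about the tool's z in rad. In form: [x, y, z, twist, x, y, z, twist, ...]. A call has 1 to 5 rows; each row shifts and turns the commanded pose from where the row before left it, along the tool's axes as they then stand; what a row does not reach is not made up. A row lasts 1/8 s, in which the tool goes at most 62.5 mm and 10.7 degrees, less where a joint would pass 70% of its speed; a pose out of reach is approached as far as the arm can. A call with a gripper value outside its range is refused whole. "claw" is the gripper's target within -1 to 1 (shut at 1, half-way at 0, fully open at -1), set as the call begins (left out, the last holds). The fingers move at their own pace and stop on an object; "newtons" is the grip in N (left out, the last holds). Time passes only in rows, so rows that do not move let the fingers close. It gives the time, the measured TCP pose, the force and the opening at its end, in the units of the state.
- robot.get_state(): the state, without advancing time (a new reading comes with each control period).
- robot.snapshot(name): name is "scene" or "side" or "wrist"; returns the picture (480x640x3 uint8, red, green, blue); there is no depth.
- robot.calibration(name): a dict with "fx", "fy", "cx", "cy" (pixels), "R" (3x3) and "t" (3): a world point X has camera coordinates R X + t. Camera axes: x right, y down, z forward; pixel columns grow to the right and rows downward; lengths in mm; the calibration is good to about 2 mm. A picture is of the moment at which its call begins: read the wrist's pose just before it. calibration takes no time and is no camera call; for the wrist camera it gives the pose at the moment of the call.
- robot.hand_in(): hands the job in, once; it reports no verdict.
The state is a dict: "t": time; "qpos": joint angles; "dq": joint speeds; "joint_efforts": joint torques, N m; "ee_pos": TCP position; "tcp_rot": TCP orientation; "ft_force": force on the tool from outside, world axes, zero at the start; "moment": the same for the moment, N m; "width": finger opening in mm.
Only numpy, scipy, OpenCV 4.12 (cv2) and the standard library are available. Lean on these libraries where they do the work, as an engineer would, in place of code of your own. Each camera call takes 0.05 s, during which the arm holds its last target.

## Task

Lay the contact-lens case flat, caps up, in the open chamber of the white UV disinfection box, then slide the amber guard gently shut over it until its spring latch clicks and holds it. The guard springs back open if it is let go too early; do not ram it, and leave the small dropper bottle and the black pot where they stand.

Things in the scene. Friction and masses are not known exactly. Their poses are not given: they have to be found in the camera images.
- lens_case: contact-lens case, pale oblong with two round screw caps (one white, one blue) on top, 36 (its x) x 72 (its y) x 18 (z) mm, about 30 g; origin at the centre of its underside, z up when the caps are up; starts upright on the worktop, to the left of the box. Grip it across the 36 mm side
- uv_box: white, flat UV disinfection box with a grey foot, fixed, 134 (its x) x 416 (its y) x 46 mm, rails on top to 54 mm; origin at the centre of its underside. Its +y half (left) holds the open chamber and, at the end, the grey latch block; the -y half is a closed compartment over which the open guard rests. The guard shuts along the box's +y
- chamber (a point): middle of the open part of the chamber's floor, 12 mm above the worktop (x 0, y +45 mm of the box); axes as the box. The chamber is open on top, inside x -57..+57, y -15..+100 mm of the box, rim 46 mm above the worktop; the latch's thin ejector pin may overhang its +y edge by 5 mm, the open guard its -y edge by 10 mm
- guard (a joint): travel of the amber sliding guard, m: 0.148 to 0.160 at the start, shut at the catch (near 0); positive = open, towards -y of the box. It has 1.5 N of friction and stays where it is left, except within 40 mm of the catch: let go there uncaught, it springs back to 40 mm from it; caught, it stays within about 1 mm of the catch. More than 18 N on it is too hard
- latch_seat (a point): latch: fixed point on the box under the grey latch block (x 0, y +126, z 51 mm of the box). The block, up to 78 mm high, overhangs to y +108 at most; it is screwed on in slots, so the catch lies anywhere from -0.024 to +0.008 m of the guard's travel, not measured: feel it. A yellow pin on it (90 mm high) rises 5 mm as the guard's tooth passes and drops at the click
- latch_tail (a point): end stop side of the latch, fixed point on the box (x 0, y +144, z 51 mm). Resistance to the guard, with friction: from 40 mm before the catch an ejector spring, 4 N rising to 6 N; over the last 18 mm the pawl rides up and over the tooth (peak 8 to 9 N in all), then clicks down; from 1.5 mm past the catch a rubber bumper adds 5 N per mm over 8 mm, then a hard stop
- guard_handle (a point): centre of the guard's black upright handle, a plate 70 mm (box x) wide, 10 mm (box y) thick, from the sheet (51 mm) up to 85 mm above the worktop; this point is 68 mm above the worktop and moves with the guard; axes as the box. A 3 mm high foot surrounds it by 6 mm. It can be pushed on its -y face or pinched from above across its thickness
- dropper_1: eye-drop bottle with a green cap, 25 mm wide, 80 mm tall, loose, standing; origin at the centre of its underside; leave it
- lens_pot: black screw pot, 66 mm wide, 33 mm tall, loose; origin at the centre of its underside; leave it
Things that resemble listed ones, but are neither listed nor needed, are in the scene too. What is shaped like the lens_case but red is not meant.

How it is judged (in metres and radians):
On the way, in this order (a step that is already met when the one before it is completed fails the run):
1. the case lies flat in the chamber, let go, with the guard still open (x of lens_case in the frame of chamber between -0.057 and 0.057 m and y of lens_case in the frame of chamber between -0.06 and 0.055 m and z of lens_case in the frame of chamber below 0.006 m and angle between lens_case's own z axis and vertical below 0.15 rad and contact force between the fingers and lens_case below 0.1 N and value of joint guard above 0.05 m), for 0.2 s.
2. the guard is shut and held by its latch with nothing pushing it (value of joint guard below 0.011 m and velocity of joint guard between -0.005 and 0.005 m/s and contact force between each of the fingers, the arm and guard below 0.1 N), for 0.3 s.
At the end, for the whole second after the job is handed in: The lens case lies at rest on the chamber's floor (within 6 mm), caps up within 0.15 rad; the guard rests latched, its travel below 0.011 m with nothing pushing it (x of lens_case in the frame of chamber between -0.057 and 0.057 m and y of lens_case in the frame of chamber between -0.06 and 0.055 m and z of lens_case in the frame of chamber below 0.006 m and angle between lens_case's own z axis and vertical below 0.15 rad and linear speed of lens_case below 0.02 m/s and value of joint guard below 0.011 m and velocity of joint guard between -0.005 and 0.005 m/s); the robot touches nothing.
It fails at once if the guard is pushed or struck with more than 18 N (contact force between any of the fingers, the arm and guard above 18 N).
It fails at once if the dropper bottle or the black pot is moved by more than 30 mm (distance of any of dropper_1, lens_pot from where it was at the start of the episode above 0.03 m).
It also fails if it takes over 61 s, if anything falls off the work surface, if the arm or the gripper's body presses on something with over 40 N, if the wrist force passes 120 N, or if a joint passes its speed limit or range.

## Working session

There is one attempt and no reset: what is moved stays moved. The work goes in short steps, Python scripts to look and compute and a tool call to move; the robot and the scene stay as the last step left them, time stands still between calls to the robot, and variables do not carry over. Pictures are saved under pics/ and viewed, and the job is handed in when it is done.

Besides the shell and the picture viewer there is one more tool, called after "Call:" as name(argument=value, ...) on one line, values as JSON. jog_arm: Moves the arm, as the interface text tells. Its arguments: {"type":"object","properties":{"motion":{"type":"array"},"claw":{"type":"number"},"newtons":{"type":"number"}},"required":["motion"]}

```bash
mkdir -p pics
cat > h.py <<'E'
import numpy as np, cv2
from station import robot
def snap(n,f):
    im=robot.snapshot(n); cv2.imwrite(f'pics/{f}.png',cv2.cvtColor(im,cv2.COLOR_RGB2BGR)); return im
def ray(c,u,v,z):
    R=np.array(c['R']);t=np.array(c['t']).ravel()
    d=R.T@np.array([(u-c['cx'])/c['fx'],(v-c['cy'])/c['fy'],1]); o=-R.T@t
    return o+d*(z-o[2])/d[2]
def proj(c,X):
    p=np.array(c['R'])@np.array(X,float)+np.array(c['t']).ravel()
    return np.array([c['fx']*p[0]/p[2]+c['cx'],c['fy']*p[1]/p[2]+c['cy']])
E
python3 - <<'E'
from h import *
s=robot.get_state();print(s)
for n in ('scene','side','wrist'):
    c=robot.calibration(n);snap(n,n+'0');print(n,{k:np.round(v,4).tolist() for k,v in c.items()})
E
```

```text
{'t': 0.0, 'qpos': array([ 1.11416989e+00,  2.59365533e-01,  1.53614404e+00, -3.70228562e-05,
        1.34802635e+00, -2.02800393e-01]), 'dq': array([ 0.00080588, -0.00088134, -0.00124585,  0.0006297 , -0.0003091 ,
       -0.00034891]), 'joint_efforts': array([ 2.22191899e-03, -4.46035337e+01, -2.90567601e+01,  2.11768003e-05,
        1.17274054e-02,  3.90886555e-05]), 'ee_pos': array([137.84414397, 531.85863685, 230.43813614]), 'tcp_rot': array([ 1.26568466e-01,  9.91957398e-01, -9.25142384e-04, -2.97510436e-04]), 'ft_force': array([-0.88826366, -1.07622769,  0.68280066]), 'moment': array([ 0.01013876,  0.0043324 , -0.00133115]), 'width': 85.16676620053295}
scene {'fx': 452.0625, 'fy': 452.0625, 'cx': 317.1253, 'cy': 246.8955, 'R': [[0.7624, -0.6469, 0.0186], [-0.4781, -0.5823, -0.6575], [0.4361, 0.4924, -0.7532]], 't': [-376.4889, 387.0192, 604.1074]}
side {'fx': 596.4649, 'fy': 596.4649, 'cx': 312.8346, 'cy': 237.1247, 'R': [[-0.8232, -0.5676, -0.0119], [-0.4427, 0.6549, -0.6124], [0.3554, -0.4989, -0.7904]], 't': [557.3325, 265.6612, 853.7555]}
wrist {'fx': 372.4853, 'fy': 372.4853, 'cx': 322.4901, 'cy': 242.8765, 'R': [[0.2515, 0.9679, -0.0005], [0.9282, -0.241, 0.2834], [0.2742, -0.0717, -0.959]], 't': [-549.3825, -36.3868, 378.4317]}
```

View pics/scene0.png

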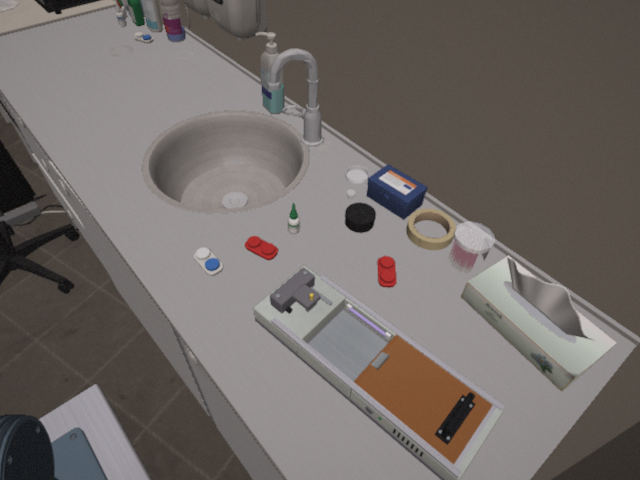

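View pics/side0.png

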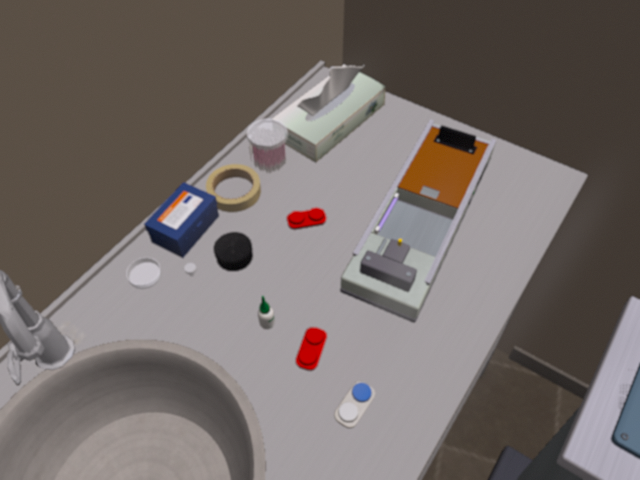

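View pics/wrist0.png

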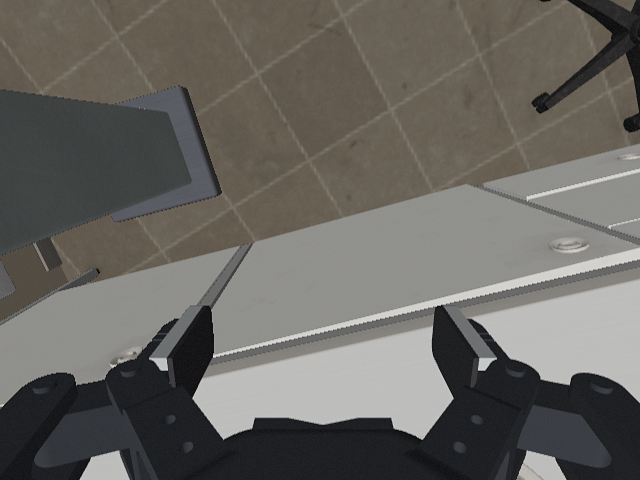

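Lens-case candidates in the scene picture are the pale one with white and blue caps at (208,261), two red ones at (262,248) and (387,271), and a tiny blue/white thing at (144,38). The one at (208,261) fits: it's pale, has one white and one blue cap, and is left of the box and within reach. I'll confirm it in an enlarged crop.

Run:
```python
import cv2,numpy as np
a=cv2.imread('pics/scene0.png');b=cv2.imread('pics/side0.png')
cv2.imwrite('pics/c1.png',np.hstack([cv2.resize(a[235:285,180:240],None,fx=6,fy=6,interpolation=3),cv2.resize(b[370:440,320:390],(300,300),interpolation=3)]))
cv2.imwrite('pics/c2.png',cv2.resize(a[255:480,245:510],None,fx=2.6,fy=2.6,interpolation=3))
cv2.imwrite('pics/c3.png',cv2.resize(b[110:320,330:510],None,fx=2.8,fy=2.8,interpolation=3))
```

```text
(no output)
```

View pics/c1.png

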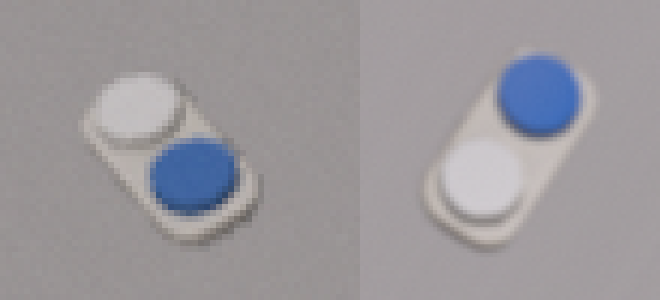

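View pics/c2.png

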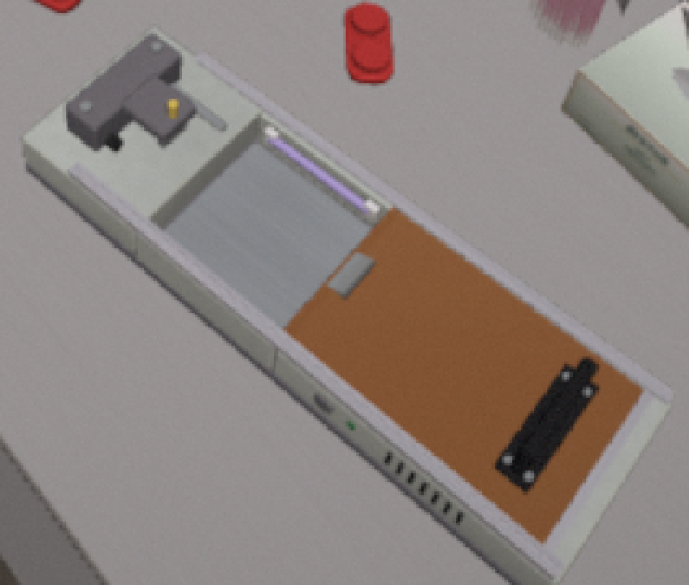

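View pics/c3.png

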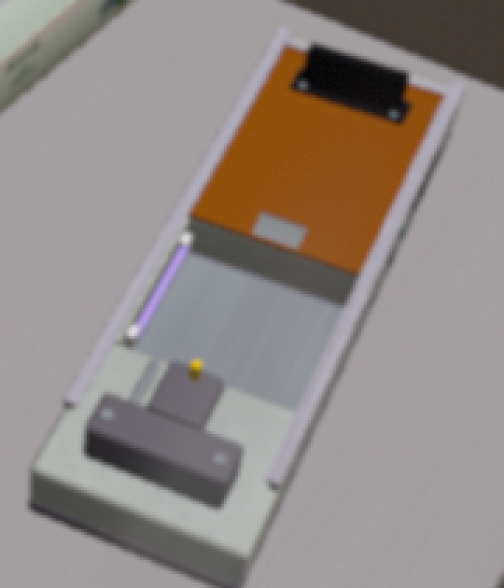

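The crop confirms a pale oblong with a white and a blue cap, so that's the lens case. Next come the measurements.

```bash
cat > meas.py <<'E'
from h import *
sc=robot.calibration('scene');sd=robot.calibration('side')
A=cv2.imread('pics/scene0.png');B=cv2.imread('pics/side0.png')
def blob(im,lo,hi,roi):
    x0,y0,x1,y1=roi
    hsv=cv2.cvtColor(im,cv2.COLOR_BGR2HSV)[y0:y1,x0:x1]
    m=cv2.inRange(hsv,np.array(lo),np.array(hi))
    n,l,s,c=cv2.connectedComponentsWithStats(m)
    if n<2:return None
    i=1+s[1:,4].argmax();return c[i]+[x0,y0],s[i,4]
def tri(p,q):
    rows=[]
    for c,u in ((sc,p),(sd,q)):
        R=np.array(c['R']);t=np.array(c['t']).ravel()
        P=np.diag([1,1,1.])@np.c_[R,t]
        x=(u[0]-c['cx'])/c['fx'];y=(u[1]-c['cy'])/c['fy']
        rows+= [x*P[2]-P[0], y*P[2]-P[1]]
    M=np.array(rows);return np.linalg.lstsq(M[:,:3],-M[:,3],rcond=None)[0]
if __name__=='__main__':
    bs,bd=blob(A,(95,120,60),(125,255,255),(180,235,240,285)),blob(B,(95,120,60),(125,255,255),(320,370,390,440))
    print('blue',bs,bd,ray(sc,*bs[0],16),ray(sd,*bd[0],16),tri(bs[0],bd[0]))
    ws,wd=(np.array([203.3,252.8]),np.array([348.5,411]))
    print('white',ray(sc,*ws,16),ray(sd,*wd,16),tri(ws,wd))
    for n,c,o,f,pts in (('scene',sc,(245,255),2.6,dict(FL=(155,28),NL=(24,138),FR=(672,400),NR=(552,578))),('side',sd,(330,110),2.8,dict(FL=(36,468),NL=(246,558)))):
        for k,p in pts.items():
            print(n,k,np.round(ray(c,p[0]/f+o[0],p[1]/f+o[1],46),1))
    for nm,p,q in (('pin',(173,103),(196,366)),):
        print(nm,tri(np.array(p)/2.6+[245,255],np.array(q)/2.8+[330,110]))
    # handle top edge ends
    for k,p,z in (('hscene_farTop',(585,362),85),('hscene_nearTop',(512,455),85)):
        print(k,ray(sc,p[0]/2.6+245,p[1]/2.6+255,z))
    for k,p in (('hs_top_far',(312,46)),('hs_top_near',(408,72))):
        print(k,ray(sd,p[0]/2.8+330,p[1]/2.8+110,85))
    for k,p,z in (('guard far edge scene',(395,208),51),('guard near',(288,327),51)):
        print(k,ray(sc,p[0]/2.6+245,p[1]/2.6+255,z))
    for k,p in (('guard far side',(190,215)),('near',(358,272))):
        print(k,ray(sd,p[0]/2.8+330,p[1]/2.8+110,51))
    for k,u,v,w in (('dropper',293,232,0),('pot',360,222,10)):
        print(k,ray(sc,u,v,w))
E
python3 meas.py
```

```text
blue (array([211.94354839, 264.        ]), np.int32(124)) (array([361.43514644, 391.87447699]), np.int32(239)) [424.04925968 240.23596305  16.        ] [424.17057797 241.27294224  16.        ] [424.32392983 240.92920992  15.12714158]
white [426.03236548 276.28197058  16.        ] [424.27349221 276.25660561  16.        ] [425.12915594 276.15414907  16.03712307]
scene FL [547.7 101.5  46. ]
scene NL [419.2  84.1  46. ]
scene FR [ 604.3 -303.9   46. ]
scene NR [ 474.2 -318.7   46. ]
side FL [545.7 104.5  46. ]
side NL [417.5  89.7  46. ]
pin [494.64662847  19.24271102  88.58238814]
hscene_farTop [ 562.10792912 -260.54308178   85.        ]
hscene_nearTop [ 490.54973367 -267.1038878    85.        ]
hs_top_far [ 563.63099888 -261.81922384   85.        ]
hs_top_near [ 499.6396486 -274.2118588   85.       ]
guard far edge scene [ 570.49709642 -115.00281744   51.        ]
guard near [ 461.54666862 -129.52342431   51.        ]
guard far side [ 568.02146277 -112.02122071   51.        ]
near [ 457.61921302 -128.44255754   51.        ]
dropper [ 6.10779038e+02  2.18514827e+02 -1.13686838e-13]
pot [736.8109885  141.82052376  10.        ]
```

```bash
cat > plan.py <<'E'
# usage: plan.py x y z yaw(of tool y axis, world, rad) nrows
from h import *
import sys
from scipy.spatial.transform import Rotation as Ro
def yawy(s):
    R=Ro.from_quat(s['tcp_rot']).as_matrix(); return R,np.arctan2(R[1,1],R[0,1])
def plan(T,yaw,n):
    s=robot.get_state();R,y0=yawy(s);p=np.array(s['ee_pos'],float);T=np.array(T,float)
    tw=-(yaw-y0); tw=(tw+np.pi)%(2*np.pi)-np.pi   # tool z down
    out=[];Rc=R.copy()
    for i in range(n):
        d=(T-p)/n
        out.append(list(np.round(Rc.T@d,1))+[round(tw/n,3)])
        Rc=Rc@Ro.from_rotvec([0,0,tw/n]).as_matrix()
    print('from',np.round(p,1),'yaw',round(y0,3),'tilt z',np.round(R[:,2],3),'t',round(s['t'],2))
    for i in range(0,n,5): print([float(v) for r in out[i:i+5] for v in r])
if __name__=='__main__':
    a=list(map(float,sys.argv[1:]));plan(a[:3],a[3],int(a[4]))
E
python3 - <<'E'
from meas import *
for n,u,v in (('red1',262,248),('red2',387,271)): print(n,ray(sc,u,v,12))
# body of pale case: mask vs counter, side view
hsv=cv2.cvtColor(B,cv2.COLOR_BGR2HSV)
print(hsv[404,355],hsv[420,375],hsv[375,345])
E
python3 plan.py 424.5 258.5 120 0 10
```

```text
red1 [526.82780643 214.63969585  12.        ]
red2 [682.62020271   8.50331273  12.        ]
[  7  12 198] [162   8 162] [165   9 163]
from [137.9 532.  230.7] yaw 1.317 tilt z [-0.001 -0.001 -1.   ] t 0.15
[-34.6, -19.3, 11.1, 0.132, -36.8, -14.6, 11.1, 0.132, -38.4, -9.6, 11.1, 0.132, -39.4, -4.5, 11.1, 0.132, -39.6, 0.8, 11.1, 0.132]
[-39.2, 5.9, 11.1, 0.132, -38.0, 11.0, 11.1, 0.132, -36.3, 15.9, 11.1, 0.132, -33.9, 20.6, 11.1, 0.132, -30.9, 24.8, 11.1, 0.132]
```

Call:
jog_arm(motion=[-34.6, -19.3, 11.1, 0.132, -36.8, -14.6, 11.1, 0.132, -38.4, -9.6, 11.1, 0.132, -39.4, -4.5, 11.1, 0.132, -39.6, 0.8, 11.1, 0.132], claw=-1, newtons=30)

```text
t: 0.78
ee_pos: [281.9, 394.5, 175.3]
tcp_rot: [0.443, 0.897, -0.0, -0.0]
ft_force: [1.4, 0.3, -0.4]
width: 85.5
```

Call:
jog_arm(motion=[-39.2, 5.9, 11.1, 0.132, -38.0, 11.0, 11.1, 0.132, -36.3, 15.9, 11.1, 0.132, -33.9, 20.6, 11.1, 0.132, -30.9, 24.8, 11.1, 0.132])

```text
t: 1.4
ee_pos: [425.0, 257.4, 119.8]
tcp_rot: [0.71, 0.704, -0.0, -0.0]
ft_force: [1.2, 0.7, 0.1]
width: 85.3
```

Call:
jog_arm(motion=[0, 0, 0, 0, 0, 0, 0, 0])

```text
t: 1.65
ee_pos: [423.8, 258.4, 120.1]
tcp_rot: [0.708, 0.706, -0.0, -0.0]
ft_force: [-0.2, -0.4, 0.1]
width: 85.4
```

```bash
python3 - <<'E'
from h import *
c=robot.calibration('wrist');snap('wrist','w1')
s=robot.get_state();print(s['ee_pos'],s['tcp_rot'],s['t'],s['width'])
for X in ([424,241,16],[425,276,16]): print(proj(c,X))
E
python3 plan.py 424.5 258.5 45 0 5
```

```text
[423.60897615 258.8196842  120.34330203] [ 7.07746051e-01  7.06466872e-01 -1.42464276e-04 -2.56817022e-04] 1.7 85.73118464498255
[322.90140702 265.77778498]
[324.23847094 217.00222302]
from [423.6 258.8 120.3] yaw -0.002 tilt z [-0.001  0.    -1.   ] t 1.7
[-0.1, 0.2, 15.1, -0.0, -0.1, 0.2, 15.1, -0.0, -0.1, 0.2, 15.1, -0.0, -0.1, 0.2, 15.1, -0.0, -0.1, 0.2, 15.1, -0.0]
```

View pics/w1.png

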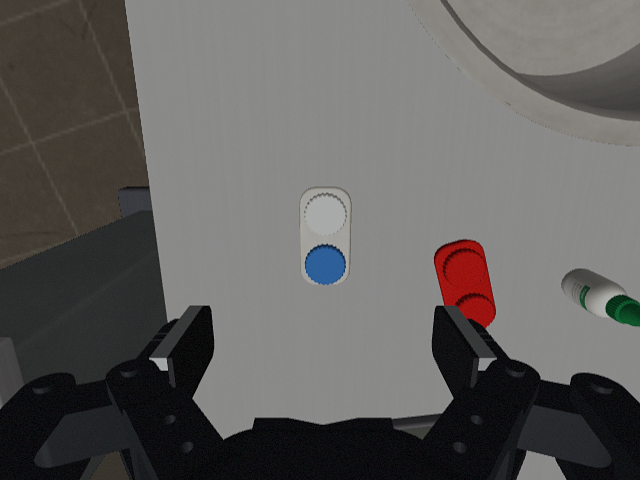

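The wrist view shows the case upright and square to the jaws, with its caps at (325,214) and (325,265). The red case at (465,285) is clear of the right finger. I'll descend.

Call:
jog_arm(motion=[0, 1, 20, 0, 0, 0.4, 22, 0, 0, 0, 22, 0, 0, 0, 22, 0, 0, 0, 16, 0], claw=-0.4)

```text
t: 2.33
ee_pos: [424.6, 259.4, 17.9]
tcp_rot: [0.707, 0.707, -0.0, -0.0]
ft_force: [0.5, -0.3, 0.0]
width: 59.9
```

Call:
jog_arm(motion=[0, 0, 8, 0, 0, 0, 5, 0, 0, 0, 0, 0])

```text
t: 2.7
ee_pos: [425.6, 258.7, 5.5]
tcp_rot: [0.708, 0.706, 0.0, 0.0]
ft_force: [0.4, 0.1, 1.0]
width: 59.6
```

Run:
```python
from h import *
a=snap('wrist','w2');
b=robot.snapshot('side')
s=robot.get_state();print(s['ee_pos'],s['ft_force'],s['t'],s['width'])
cv2.imwrite('pics/w2.png',cv2.cvtColor(np.hstack([a[120:,120:520][::1],cv2.resize(b[300:480,260:460],(400,360))]),cv2.COLOR_RGB2BGR))
```

```text
[425.98694586 258.64485889   5.82872645] [-0.69202126  0.79473118 -0.20955397] 2.8 59.75602853274228
```

View pics/w2.png

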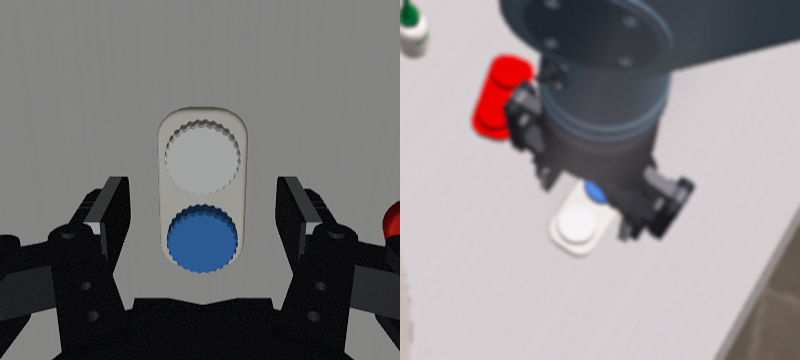

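Run:
```python
from h import *
c=robot.calibration('wrist');s=robot.get_state()
for X in (s['ee_pos'],s['ee_pos']+[0,0,19],[425,241,16],[425,276,16]): print(proj(c,X)-[120,120])
```

```text
[202.51238289 191.12604439]
[202.6092115  214.48996344]
[200.27850142 241.76587767]
[199.83504522 162.06660179]
```

The caps straddle the grasp point, so the jaws are centred. I'll lower a little and close.

Call:
jog_arm(motion=[0, 0, 4.5, 0, 0, 0, 0, 0])

```text
t: 3.05
ee_pos: [425.5, 258.3, 0.7]
tcp_rot: [0.708, 0.706, -0.0, -0.0]
ft_force: [-0.1, -0.5, 0.5]
width: 59.9
```

Call:
jog_arm(motion=[0, 0, 0, 0, 0, 0, 0, 0, 0, 0, 0, 0, 0, 0, 0, 0], claw=1, newtons=30)

```text
t: 3.55
ee_pos: [425.7, 258.4, 1.1]
tcp_rot: [0.708, 0.706, 0.0, 0.0]
ft_force: [-1.2, -0.2, 5.3]
width: 34.2
```

Call:
jog_arm(motion=[0, 0, -6, 0, 0, 0, -16, 0, 0, 0, -30, 0, 0, 0, -40, 0, 0, 0, -28, 0])

```text
t: 4.18
ee_pos: [426.0, 258.6, 122.6]
tcp_rot: [0.708, 0.706, 0.001, 0.0]
ft_force: [0.9, -0.4, -0.2]
width: 34.6
```

Run:
```python
from h import *
a=snap('wrist','w3')
b=robot.snapshot('side')
s=robot.get_state();print(s['ee_pos'],s['ft_force'],s['t'],s['width'])
cv2.imwrite('pics/w3.png',cv2.cvtColor(np.hstack([a[120:,120:520][::1],cv2.resize(b[250:430,260:460],(400,360))]),cv2.COLOR_RGB2BGR))
```

```text
[427.76886313 259.2380088  124.06873958] [ 0.18759967 -0.52536412 -0.55828214] 4.275 34.41859729028461
```

View pics/w3.png

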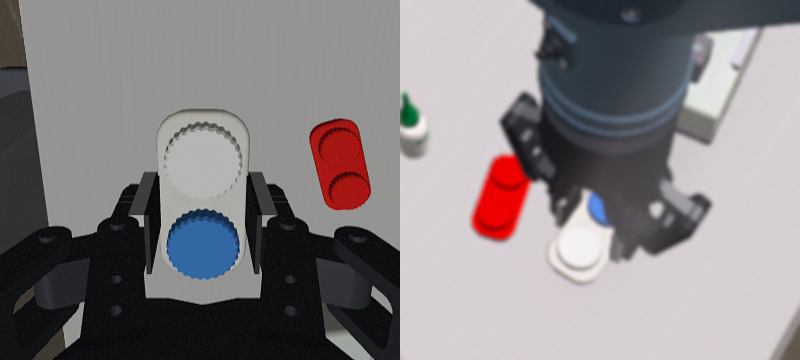

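The case is held flat between the pads. Next I'll carry it over the chamber.

```bash
python3 plan.py 505 -64 140 0.135 10
```

```text
from [427.8 259.2 124.1] yaw -0.003 tilt z [ 0.006  0.002 -1.   ] t 4.28
[-32.3, 7.8, -1.6, -0.014, -32.4, 7.4, -1.6, -0.014, -32.5, 6.9, -1.6, -0.014, -32.6, 6.5, -1.6, -0.014, -32.7, 6.0, -1.6, -0.014]
[-32.8, 5.6, -1.6, -0.014, -32.8, 5.1, -1.6, -0.014, -32.9, 4.7, -1.6, -0.014, -33.0, 4.2, -1.6, -0.014, -33.0, 3.8, -1.6, -0.014]
```

Call:
jog_arm(motion=[-32.3, 7.8, -1.6, -0.014, -32.4, 7.4, -1.6, -0.014, -32.5, 6.9, -1.6, -0.014, -32.6, 6.5, -1.6, -0.014, -32.7, 6.0, -1.6, -0.014])

```text
t: 4.9
ee_pos: [463.8, 95.8, 127.8]
tcp_rot: [0.683, 0.731, -0.001, -0.001]
ft_force: [0.5, 0.1, -0.3]
width: 34.3
```

Call:
jog_arm(motion=[-32.8, 5.6, -1.6, -0.014, -32.8, 5.1, -1.6, -0.014, -32.9, 4.7, -1.6, -0.014, -33.0, 4.2, -1.6, -0.014, -33.0, 3.8, -1.6, -0.014])

```text
t: 5.52
ee_pos: [502.7, -65.6, 135.7]
tcp_rot: [0.657, 0.754, -0.0, -0.001]
ft_force: [0.1, 0.2, -0.4]
width: 33.8
```

Call:
jog_arm(motion=[0, 0, 0, 0, 0, 0, 0, 0])

```text
t: 5.78
ee_pos: [502.4, -64.3, 135.9]
tcp_rot: [0.657, 0.754, -0.0, -0.001]
ft_force: [0.3, 0.5, -1.0]
width: 34.4
```

Run:
```python
from h import *
c=robot.calibration('wrist');s=robot.get_state();a=snap('wrist','w4')
print(s['ee_pos'],s['ft_force'],s['t'],s['width'],s['tcp_rot'])
b=robot.snapshot('scene');cv2.imwrite('pics/s4.png',cv2.cvtColor(b[220:480,200:520],cv2.COLOR_RGB2BGR))
import pickle;pickle.dump(c,open('w4.pkl','wb'))
by=np.array([-.1346,.991]);bx=np.array([.991,.1346]);C=np.array([511,-108.5])
for q,z in ((( -57,100),46),((57,100),46),((-57,-15),46),((57,-15),46),((0,45),12)):
    P=C+bx*q[0]+by*q[1];print(q,np.round(proj(c,[*P,z]),0))
```

```text
[502.40080397 -64.26191502 135.90295778] [ 0.26956941  0.5242013  -1.0030729 ] 5.775 34.36456563426367 [ 6.57328905e-01  7.53603075e-01 -2.09606838e-04 -1.03487529e-03]
(-57, 100) [234. 162.]
(57, 100) [420. 162.]
(-57, -15) [245. 330.]
(57, -15) [408. 331.]
(0, 45) [326. 235.]
```

View pics/w4.png

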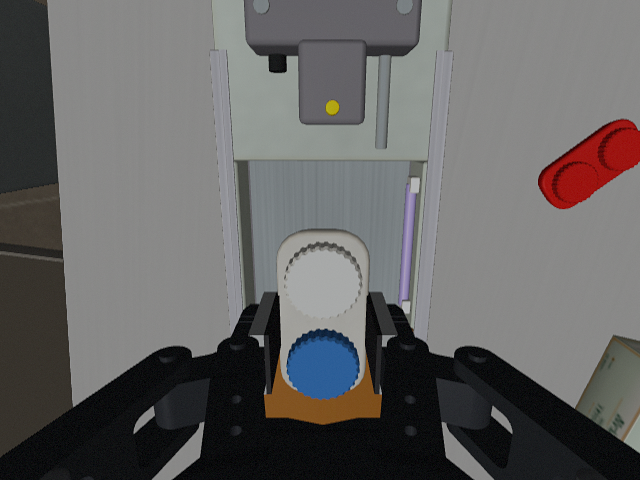

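View pics/s4.png

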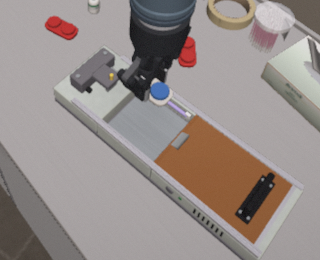

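The wrist view puts the chamber walls at columns 234 and 428 and the +y rim at row 160. The box is therefore about 2.5 mm further toward +x than I had it. The case hangs level over the open part, so I'll lower it.

Call:
jog_arm(motion=[0, 2, 20, 0, 0, 1, 25, 0, 0, 0, 25, 0, 0, 0, 25, 0, 0, 0, 12, 0])

```text
t: 6.5
ee_pos: [505.1, -63.1, 28.6]
tcp_rot: [0.657, 0.754, -0.0, -0.001]
ft_force: [0.2, 0.2, -0.1]
width: 33.8
```

Call:
jog_arm(motion=[0, 0, 8, 0, 0, 0, 3, 0, 0, 0, 0, 0, 0, 0, 0, 0])

```text
t: 7.0
ee_pos: [506.7, -64.6, 19.4]
tcp_rot: [0.657, 0.754, 0.0, 0.001]
ft_force: [0.4, 0.1, -0.4]
width: 34.1
```

Call:
jog_arm(motion=[0, 0, 3, 0, 0, 0, 2, 0, 0, 0, 0, 0, 0, 0, 0, 0])

```text
t: 7.5
ee_pos: [506.2, -64.4, 13.8]
tcp_rot: [0.657, 0.754, -0.0, -0.0]
ft_force: [-0.8, -0.5, -0.5]
width: 34.0
```

Call:
jog_arm(motion=[0, 0, 1, 0, 0, 0, 0, 0, 0, 0, 0, 0])

```text
t: 7.88
ee_pos: [506.3, -64.4, 13.1]
tcp_rot: [0.657, 0.754, 0.0, 0.0]
ft_force: [-1.6, -0.6, 5.2]
width: 34.5
```

Call:
jog_arm(motion=[0, 0, 0, 0, 0, 0, 0, 0, 0, 0, 0, 0, 0, 0, 0, 0], claw=-0.2)

```text
t: 8.38
ee_pos: [506.1, -64.4, 12.7]
tcp_rot: [0.657, 0.754, -0.0, -0.0]
ft_force: [0.6, -0.4, 0.6]
width: 51.0
```

Call:
jog_arm(motion=[0, 0, -5, 0, 0, 0, -20, 0, 0, 0, -30, 0, 0, 0, -35, 0, 0, 0, -30, 0])

```text
t: 9.0
ee_pos: [506.3, -64.4, 134.5]
tcp_rot: [0.657, 0.754, 0.0, 0.0]
ft_force: [-0.1, -0.1, 0.0]
width: 51.5
```

Run:
```python
from h import *
c=robot.calibration('wrist');s=robot.get_state();a=snap('wrist','w5')
print(s['ee_pos'],s['ft_force'],s['t'],s['width'],s['tcp_rot'])
b=robot.snapshot('side');d=robot.snapshot('scene')
o=np.hstack([cv2.resize(a,(400,300)),cv2.resize(b[100:340,310:510],(250,300)),np.zeros((300,150,3),np.uint8)])
o=np.vstack([o,cv2.resize(d[240:480,200:520],(800,600))[:300]])
cv2.imwrite('pics/s5.png',cv2.cvtColor(o,cv2.COLOR_RGB2BGR))
```

```text
[506.31257061 -64.42452702 134.47790745] [-0.10706348 -0.1384185   0.04431267] 9.0 51.46020401753638 [6.57064159e-01 7.53834496e-01 1.86833144e-04 4.56834727e-04]
```

View pics/s5.png

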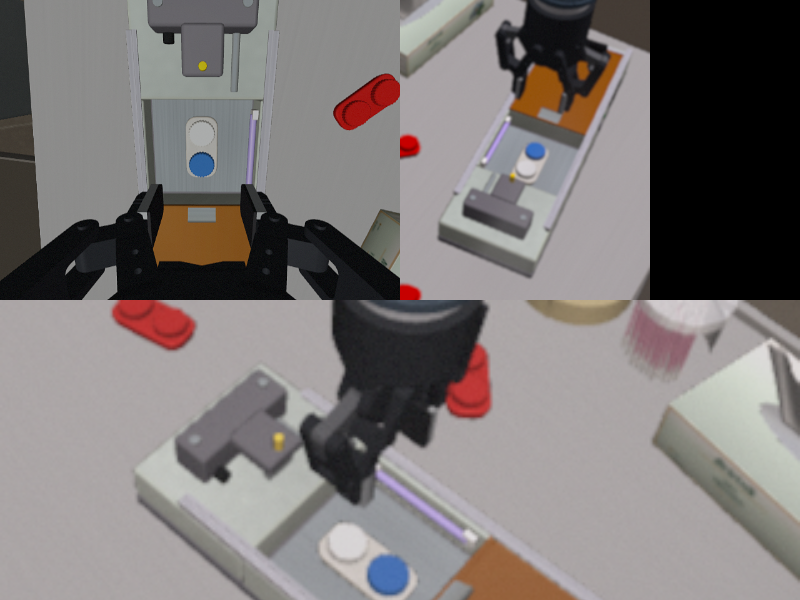

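The case lies flat, caps up, in the open chamber and is let go. Pinching would exceed 18 N on the guard, so I'll push with the shut fingers on the handle's -y face. Next I'll move behind the handle.

```bash
python3 plan.py 540 -303 140 0.135 10
```

```text
from [507.4 -64.8 134.7] yaw 0.137 tilt z [ 0.004 -0.001 -1.   ] t 9.15
[-24.0, -0.0, -0.5, 0.0, -24.0, -0.0, -0.5, 0.0, -24.0, -0.0, -0.5, 0.0, -24.0, -0.0, -0.5, 0.0, -24.0, 0.0, -0.5, 0.0]
[-24.0, 0.0, -0.5, 0.0, -24.0, 0.0, -0.5, 0.0, -24.0, 0.0, -0.5, 0.0, -24.0, 0.0, -0.5, 0.0, -24.0, 0.0, -0.5, 0.0]
```

Call:
jog_arm(motion=[-24, 0, -1, 0, -24, 0, -1, 0, -24, 0, -1, 0, -24, 0, -1, 0, -24, 0, -1, 0], claw=1)

```text
t: 9.78
ee_pos: [522.3, -184.2, 137.1]
tcp_rot: [0.657, 0.754, -0.0, -0.001]
ft_force: [-0.1, -0.3, -0.3]
width: -0.0
```

Call:
jog_arm(motion=[-24, 0, 0, 0, -24, 0, 0, 0, -24, 0, 0, 0, -24, 0, 0, 0, -24, 0, 0, 0])

```text
t: 10.4
ee_pos: [539.1, -303.7, 137.8]
tcp_rot: [0.657, 0.754, 0.0, 0.0]
ft_force: [0.6, -0.3, 1.3]
width: 0.1
```

Call:
jog_arm(motion=[0, 0, 0, 0, 0, 0, 0, 0])

```text
t: 10.65
ee_pos: [538.7, -301.8, 137.5]
tcp_rot: [0.657, 0.754, 0.0, -0.001]
ft_force: [0.6, -0.1, -0.1]
width: -0.0
```

Run:
```python
from h import *
c=robot.calibration('wrist');s=robot.get_state();a=snap('wrist','w6')
print(s['ee_pos'],s['ft_force'],s['t'],s['width'],s['tcp_rot'])
import pickle;pickle.dump(c,open('w6.pkl','wb'))
print('tcp px',proj(c,s['ee_pos']), 'cam',-np.array(c['R']).T@np.array(c['t']).ravel())
```

```text
[ 538.70838982 -301.84691845  137.52628117] [ 0.57605622 -0.09570192 -0.09004155] 10.65 -0.0383067575329494 [ 6.57167816e-01  7.53744093e-01  1.59246980e-04 -5.27870720e-04]
tcp px [322.49119604 311.15334136] cam [ 528.8755998  -230.78188164  279.98412954]
```

View pics/w6.png

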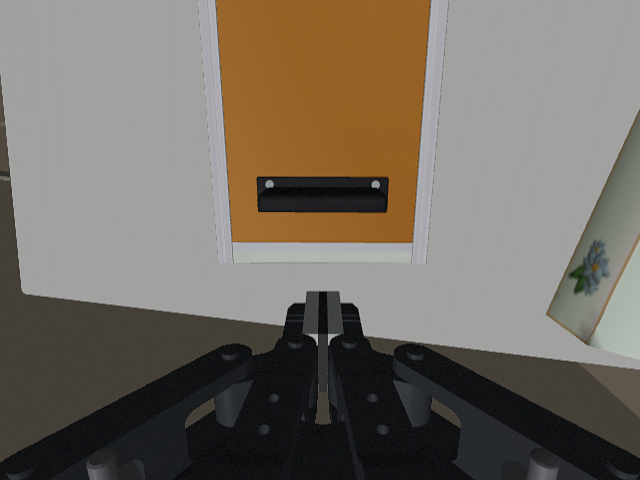

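```bash
python3 - <<'E'
from h import *
import pickle;c=pickle.load(open('w6.pkl','rb'))
for n,u,v,z in (('foot',322,177,54),('top-y edge L',258,212,85),('R',387,212,85),('top+y edge',322,195,85),('endL',218,264,54),('endR',426,264,54),('rail L',218,150,54),('railR',431,150,54)): print(n,np.round(ray(c,u,v,z),1))
by=np.array([-.1346,.991]);bx=np.array([.991,.1346]);C=np.array([513.5,-108])
for n,P in (('foot',ray(c,322,177,54)[:2]),('tope',ray(c,322,212,85)[:2]),('tcp',np.array([538.7,-301.8]))): print(n,(P-C)@bx,(P-C)@by)
E
python3 plan.py 538.7 -301.8 60 0.137 5
```

```text
foot [ 532.1 -255.6   54. ]
top-y edge L [ 500.4 -275.1   85. ]
R [ 568.5 -265.8   85. ]
top+y edge [ 532.9 -261.5   85. ]
endL [ 473.4 -319.6   54. ]
endR [ 605.9 -301.4   54. ]
rail L [ 469.3 -248.3   54. ]
railR [ 593.6 -231.2   54. ]
foot -1.418197456530932 -148.7514928061966
tope -1.382910383526001 -163.79005998128022
tcp -1.1122799999999564 -195.44772
from [ 538.8 -301.4  137.6] yaw 0.137 tilt z [-0.     0.001 -1.   ] t 10.7
[-0.1, -0.0, 15.5, 0.0, -0.1, -0.0, 15.5, 0.0, -0.1, -0.0, 15.5, 0.0, -0.1, -0.0, 15.5, 0.0, -0.1, -0.0, 15.5, 0.0]
```

The handle's -y face is at about box y -164, and the fingers' leading side is at about -184. I'll descend to z 60 and then feel forward.

Call:
jog_arm(motion=[0, 0, 18, 0, 0, 0, 20, 0, 0, 0, 20, 0, 0, 0, 14, 0, 0, 0, 5, 0])

```text
t: 11.32
ee_pos: [538.7, -301.3, 60.0]
tcp_rot: [0.657, 0.754, 0.0, -0.001]
ft_force: [-0.1, -0.3, -0.4]
width: 0.3
```

Call:
jog_arm(motion=[6, 0, 0, 0, 5, 0, 0, 0, 2, 0, 0, 0, 1, 0, 0, 0, 0, 0, 0, 0])

```text
t: 11.95
ee_pos: [537.1, -288.3, 61.0]
tcp_rot: [0.657, 0.754, -0.0, 0.0]
ft_force: [0.0, -0.8, 0.5]
width: 0.0
```

Call:
jog_arm(motion=[1.5, 0, 0, 0, 1.5, 0, 0, 0, 1.5, 0, 0, 0, 1.5, 0, 0, 0, 1.5, 0, 0, 0])

```text
t: 12.58
ee_pos: [536.0, -281.1, 60.8]
tcp_rot: [0.657, 0.754, -0.0, 0.0]
ft_force: [-1.0, -1.3, -1.0]
width: -0.2
```

Call:
jog_arm(motion=[1.5, 0, 0, 0, 1.5, 0, 0, 0, 1.5, 0, 0, 0, 1.5, 0, 0, 0, 1.5, 0, 0, 0])

```text
t: 13.2
ee_pos: [535.0, -273.3, 60.8]
tcp_rot: [0.657, 0.754, 0.0, 0.0]
ft_force: [0.2, -2.5, -1.0]
width: 0.3
```

Call:
jog_arm(motion=[2, 0, 0, 0, 3, 0, 0, 0, 4, 0, 0, 0, 4, 0, 0, 0, 4, 0, 0, 0])

```text
t: 13.82
ee_pos: [532.7, -256.2, 60.8]
tcp_rot: [0.657, 0.754, 0.0, 0.0]
ft_force: [1.6, -1.8, -1.4]
width: 0.1
```

Call:
jog_arm(motion=[4, 0, 0, 0, 4, 0, 0, 0, 4, 0, 0, 0, 4, 0, 0, 0, 4, 0, 0, 0])

```text
t: 14.45
ee_pos: [530.0, -236.5, 60.9]
tcp_rot: [0.657, 0.754, 0.0, 0.0]
ft_force: [2.0, -2.3, -0.9]
width: -0.1
```

Call:
jog_arm(motion=[4, 0, 0, 0, 4, 0, 0, 0, 4, 0, 0, 0, 4, 0, 0, 0, 4, 0, 0, 0])

```text
t: 15.08
ee_pos: [527.3, -216.7, 60.9]
tcp_rot: [0.657, 0.754, 0.0, 0.0]
ft_force: [1.9, -2.0, 0.8]
width: 0.2
```

Run:
```python
from h import *
c=robot.calibration('wrist');s=robot.get_state();a=snap('wrist','w7')
print(s['ee_pos'],s['ft_force'],s['t'])
```

```text
[ 527.26321032 -216.70819974   60.90728652] [ 1.88938509 -1.9857981   0.75377167] 15.075
```

View pics/w7.png

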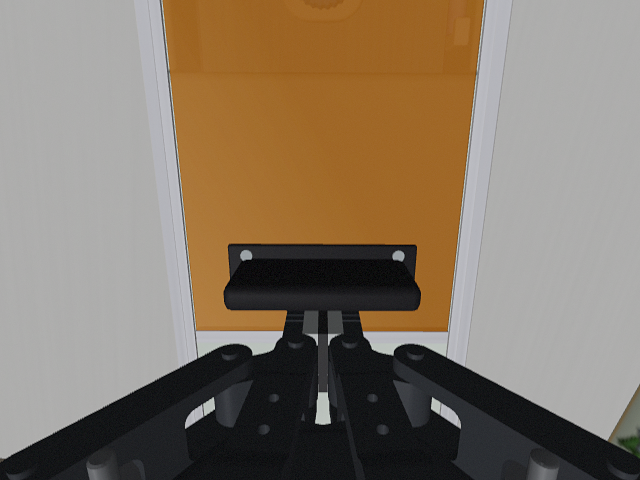

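The fingers sit centred behind the handle (foot at rows 244–310, columns 228–416), and the guard slides with about 2 N. I'll keep pushing and slow down before the spring.

Call:
jog_arm(motion=[4, 0, 0, 0, 4, 0, 0, 0, 4, 0, 0, 0, 4, 0, 0, 0, 4, 0, 0, 0])

```text
t: 15.75
ee_pos: [524.4, -196.9, 60.8]
tcp_rot: [0.657, 0.754, -0.0, 0.0]
ft_force: [1.1, -2.1, 1.0]
width: 0.1
```

Call:
jog_arm(motion=[3, 0, 0, 0, 3, 0, 0, 0, 3, 0, 0, 0, 2, 0, 0, 0, 2, 0, 0, 0])

```text
t: 16.38
ee_pos: [522.7, -184.1, 60.8]
tcp_rot: [0.657, 0.754, 0.0, 0.0]
ft_force: [1.4, -1.0, 1.5]
width: -0.0
```

Call:
jog_arm(motion=[2, 0, 0, 0, 2, 0, 0, 0, 2, 0, 0, 0, 2, 0, 0, 0, 2, 0, 0, 0])

```text
t: 17.0
ee_pos: [521.4, -174.2, 60.8]
tcp_rot: [0.657, 0.754, 0.0, 0.0]
ft_force: [1.1, -1.3, 1.1]
width: 0.0
```

Call:
jog_arm(motion=[2, 0, 0, 0, 2, 0, 0, 0, 2, 0, 0, 0, 2, 0, 0, 0, 2, 0, 0, 0])

```text
t: 17.62
ee_pos: [520.0, -164.3, 60.8]
tcp_rot: [0.657, 0.754, 0.0, 0.0]
ft_force: [1.6, -1.9, 0.3]
width: 0.3
```

Call:
jog_arm(motion=[2, 0, 0, 0, 2, 0, 0, 0, 2, 0, 0, 0, 2, 0, 0, 0, 2, 0, 0, 0])

```text
t: 18.25
ee_pos: [518.6, -154.6, 60.8]
tcp_rot: [0.657, 0.754, -0.0, 0.0]
ft_force: [0.5, -4.9, -1.3]
width: -0.0
```

Call:
jog_arm(motion=[2, 0, 0, 0, 2, 0, 0, 0, 2, 0, 0, 0, 2, 0, 0, 0, 2, 0, 0, 0])

```text
t: 18.88
ee_pos: [517.3, -144.5, 60.8]
tcp_rot: [0.657, 0.754, 0.0, 0.0]
ft_force: [2.4, -5.3, -1.5]
width: -0.1
```

Call:
jog_arm(motion=[2, 0, 0, 0, 2, 0, 0, 0, 1.5, 0, 0, 0, 1.5, 0, 0, 0, 1.5, 0, 0, 0])

```text
t: 19.5
ee_pos: [516.3, -137.2, 60.8]
tcp_rot: [0.657, 0.754, -0.001, 0.001]
ft_force: [1.7, -9.1, -3.7]
width: 0.1
```

Call:
jog_arm(motion=[1, 0, 0, 0, 1, 0, 0, 0, 1, 0, 0, 0, 1, 0, 0, 0])

```text
t: 20.0
ee_pos: [515.9, -133.6, 60.9]
tcp_rot: [0.657, 0.754, -0.001, 0.001]
ft_force: [2.1, -10.5, -3.4]
width: -0.3
```

Call:
jog_arm(motion=[1, 0, 0, 0, 1, 0, 0, 0, 1, 0, 0, 0, 1, 0, 0, 0])

```text
t: 20.5
ee_pos: [515.2, -129.0, 60.8]
tcp_rot: [0.657, 0.754, -0.0, 0.001]
ft_force: [1.8, -7.6, -3.2]
width: 0.4
```

```bash
cat > pin.py <<'E'
from h import *
import sys
b=robot.snapshot('side');d=robot.snapshot('scene')
s=robot.get_state();print(s['ee_pos'],s['ft_force'],s['t'])
o=np.hstack([cv2.resize(d[265:325,280:340],(390,390),interpolation=3),cv2.resize(b[210:270,370:430],(390,390),interpolation=3)])
cv2.imwrite(f'pics/{sys.argv[1]}.png',cv2.cvtColor(o,cv2.COLOR_RGB2BGR))
for n,im,x0,y0 in (('scene',d,280,265),('side',b,370,210)):
    hsv=cv2.cvtColor(im,cv2.COLOR_RGB2HSV)[y0:y0+60,x0:x0+60]
    m=cv2.inRange(hsv,np.array((15,120,100)),np.array((35,255,255)))
    n_,l,st,c=cv2.connectedComponentsWithStats(m)
    if n_>1:
        i=1+st[1:,4].argmax();print(n,c[i]+[x0,y0],st[i].tolist())
E
python3 pin.py p1
python3 - <<'E'
import sys;sys.path.insert(0,'.')
from h import *
for n,f,x0,y0 in (('scene','pics/scene0.png',280,265),('side','pics/side0.png',370,210)):
    im=cv2.imread(f);hsv=cv2.cvtColor(im,cv2.COLOR_BGR2HSV)[y0:y0+60,x0:x0+60]
    m=cv2.inRange(hsv,np.array((15,120,100)),np.array((35,255,255)))
    n_,l,st,c=cv2.connectedComponentsWithStats(m);i=1+st[1:,4].argmax();print('start',n,c[i]+[x0,y0],st[i].tolist())
    cc=robot.calibration(n)
    print(proj(cc,[494.6,19.2,93.6])-proj(cc,[494.6,19.2,88.6]))
E
```

```text
[ 515.18817001 -128.83227111   60.83924433] [ 1.7588439 -6.7015864 -2.0979981] 20.6
scene [311.  295.5] [30, 27, 3, 8, 24]
side [389.07013815 228.81296493] [0, 0, 45, 43, 941]
start scene [311.         296.31578947] [30, 28, 3, 7, 19]
[ 0.02529466 -1.72001408]
start side [399.64705882 240.94117647] [28, 29, 4, 6, 17]
[ 0.32504888 -1.9175955 ]
```

View pics/p1.png

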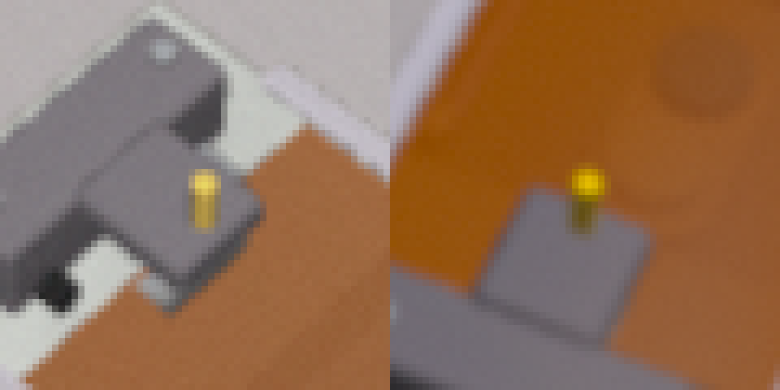

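The pin is still raised: its yellow top is one row higher and the stalk taller than at the start. The tooth is still passing, so I'll continue gently.

Call:
jog_arm(motion=[1, 0, 0, 0, 1, 0, 0, 0, 0.7, 0, 0, 0])

```text
t: 20.98
ee_pos: [514.8, -126.3, 60.8]
tcp_rot: [0.657, 0.754, -0.0, 0.001]
ft_force: [1.0, -7.4, -2.4]
width: -0.0
```

Call:
jog_arm(motion=[0.7, 0, 0, 0, 0.7, 0, 0, 0, 0.7, 0, 0, 0])

```text
t: 21.35
ee_pos: [514.6, -124.3, 60.8]
tcp_rot: [0.657, 0.754, -0.0, 0.001]
ft_force: [0.8, -8.2, -2.8]
width: -0.0
```

```bash
python3 pin.py p2
```

```text
[ 514.5727403 -124.1640467   60.8466453] [ 0.85171215 -6.90289135 -1.96202255] 21.45
scene [311.  295.5] [30, 27, 3, 8, 24]
side [389.35862786 228.63409563] [0, 0, 46, 43, 962]
```

View pics/p2.png

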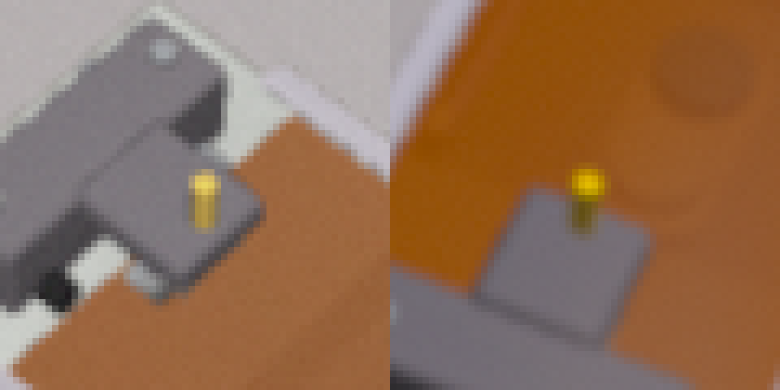

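Call:
jog_arm(motion=[0.7, 0, 0, 0, 0.7, 0, 0, 0, 0.7, 0, 0, 0])

```text
t: 21.82
ee_pos: [514.2, -121.8, 60.9]
tcp_rot: [0.657, 0.754, -0.0, 0.0]
ft_force: [1.3, -7.2, -1.6]
width: -0.2
```

```bash
python3 pin.py p3
```

```text
[ 514.22096345 -121.80353079   60.86607353] [ 2.04568459 -6.29384599 -2.22918889] 21.925
scene [311.         296.31578947] [30, 28, 3, 7, 19]
side [388.81092896 228.10491803] [0, 0, 46, 43, 915]
```

Call:
jog_arm(motion=[0.7, 0, 0, 0, 0.7, 0, 0, 0])

```text
t: 22.18
ee_pos: [514.2, -121.2, 60.9]
tcp_rot: [0.657, 0.754, -0.001, 0.001]
ft_force: [1.3, -10.1, -3.8]
width: -0.2
```

```bash
python3 pin.py p4
```

```text
[ 514.15526925 -121.203143     60.87163286] [ 1.75922899 -9.42369696 -3.00490008] 22.275
scene [311.         296.31578947] [30, 28, 3, 7, 19]
side [388.73701657 228.18342541] [0, 0, 46, 43, 905]
```

The pin is back at its start pixels (centroid row 296.3, 19 px) and the force is rising again, which is the bumper. That means the latch clicked, so I'll back off slowly.

Call:
jog_arm(motion=[-0.7, 0, 0, 0, -0.7, 0, 0, 0, -1, 0, 0, 0, -1, 0, 0, 0, -1, 0, 0, 0])

```text
t: 22.9
ee_pos: [514.0, -123.7, 60.7]
tcp_rot: [0.657, 0.754, 0.0, -0.001]
ft_force: [-0.9, -0.3, 0.7]
width: -0.1
```

```bash
python3 pin.py p5;python3 - <<'E'
from h import *
snap('wrist','w8')
E
```

```text
[ 513.8004973  -123.77142848   60.59622668] [ 0.73222548 -0.75306427  0.05846996] 23.0
scene [311.         296.31578947] [30, 28, 3, 7, 19]
side [388.59553073 228.24804469] [0, 0, 46, 43, 895]
```

View pics/p5.png

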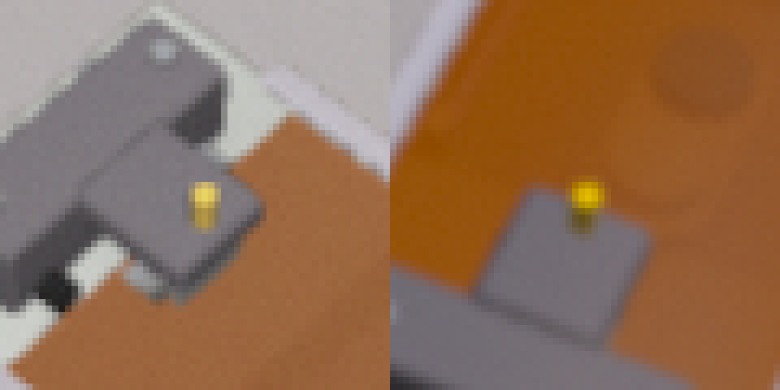

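View pics/w8.png

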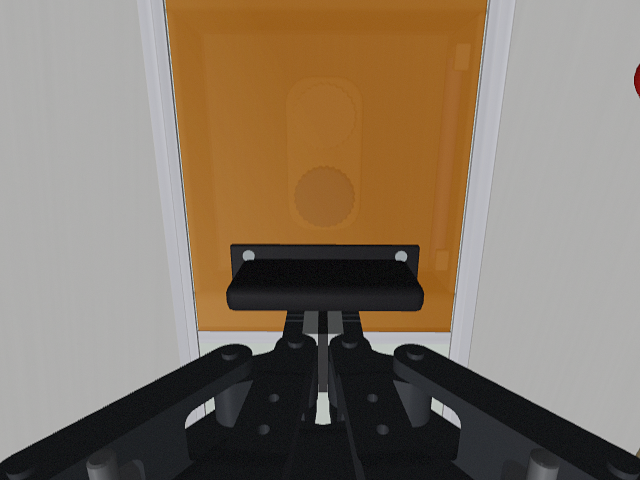

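The pin is down, the force is near zero, and the lens case shows under the amber sheet (caps at (325,115) and (325,195)). I'll draw back clear and check that the guard stays.

Call:
jog_arm(motion=[-2, 0, 0, 0, -3, 0, 0, 0, -5, 0, 0, 0, -5, 0, 0, 0, -5, 0, 0, 0])

```text
t: 23.68
ee_pos: [517.3, -144.7, 60.8]
tcp_rot: [0.657, 0.754, 0.0, 0.0]
ft_force: [-0.1, 0.2, -0.3]
width: -0.2
```

Call:
jog_arm(motion=[-4, 0, 0, 0, 0, 0, -10, 0, 0, 0, -25, 0, 0, 0, -30, 0, 0, 0, -25, 0])

```text
t: 24.3
ee_pos: [518.0, -148.1, 152.7]
tcp_rot: [0.657, 0.754, 0.0, 0.001]
ft_force: [0.9, 0.1, 0.1]
width: 0.4
```

Call:
jog_arm(motion=[0, 0, 0, 0, 0, 0, 0, 0, 0, 0, 0, 0, 0, 0, 0, 0])

```text
t: 24.8
ee_pos: [517.2, -147.9, 149.9]
tcp_rot: [0.657, 0.754, -0.0, -0.001]
ft_force: [0.3, 0.4, 0.1]
width: 0.1
```

```bash
python3 pin.py p6;python3 - <<'E'
from h import *
c=robot.calibration('wrist');s=robot.get_state();a=snap('wrist','w9');b=snap('side','sd9');d=snap('scene','sc9')
print(s['ee_pos'],s['ft_force'])
cv2.imwrite('pics/f9.png',cv2.cvtColor(np.hstack([cv2.resize(x,(400,300)) for x in (a,b)]),cv2.COLOR_RGB2BGR))
import pickle;pickle.dump(c,open('w9.pkl','wb'))
E
```

```text
[ 517.44918768 -148.04832732  150.19860989] [ 0.4649596   0.97807098 -0.21910938] 24.9
scene [311.         296.31578947] [30, 28, 3, 7, 19]
side [388.34615385 228.33144796] [0, 0, 45, 43, 884]
[ 517.44918768 -148.04832732  150.19860989] [ 0.4649596   0.97807098 -0.21910938]
```

View pics/w9.png

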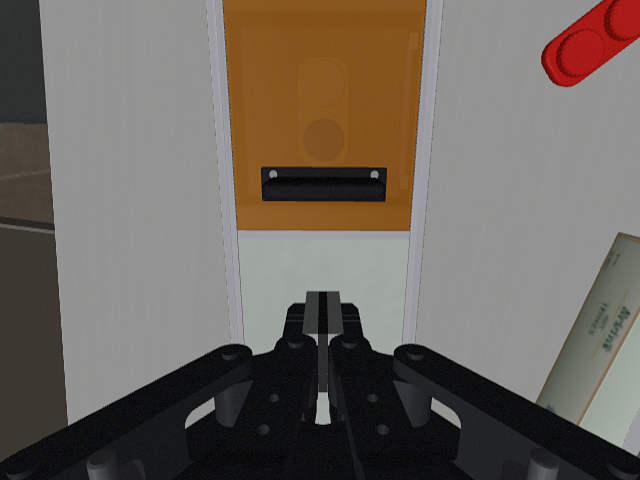

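View pics/sc9.png

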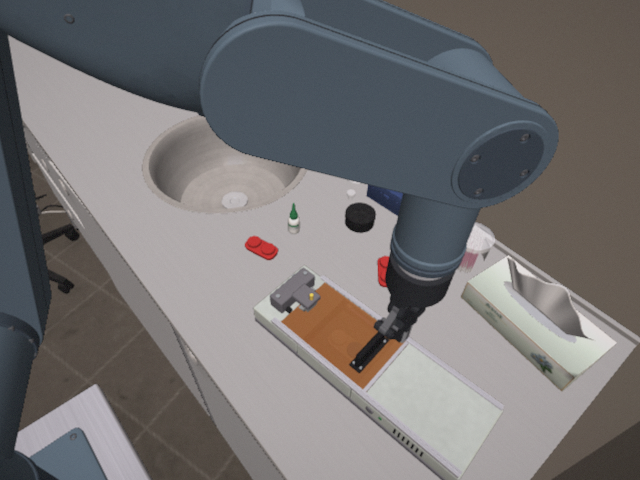

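Run:
```python
from h import *
import pickle;c=pickle.load(open('w9.pkl','rb'))
by=np.array([-.1346,.991]);C=np.array([513.5,-108])
for n,u,v,z in (('foot',322,167,54),('tope',322,201,85)): P=ray(c,u,v,z)[:2];print(n,P,(P-C)@by)
print(robot.hand_in())
```

```text
foot [510.14461751 -97.04108131] 11.31192290568501
tope [ 512.37703394 -113.06167584] -4.864969529465166
the job is handed in; nothing more can be done
None
```

I laid the lens case flat, caps up, in the chamber and pushed the amber guard shut with closed fingers until the latch clicked. Then I backed off and handed the job in at about 25 s of the 61 s allowed. No verdict is reported at hand-in.

- **Guard latched:** the yellow pin rose and dropped back to its start pixels, and the force then climbed again on the bumper. With the arm clear and touching nothing, the handle stayed put and did not spring back 40 mm. It sits about 160 mm from where it started, so the travel is roughly 0 or slightly past it.
- **Push force:** the highest reading was about 11 N, against the 18 N limit. I only read it at the end of each move, so a brief higher peak could have been missed.
- **Lens case:** it shows flat and in place through the amber sheet. I judged that by eye and did not measure its final pose.
- **Dropper bottle and black pot:** both look to be where they were at the start, also judged by eye.
- **Disagreement between views:** my first estimate of the box position was about 2.5 mm off in x against the wrist view. I corrected it before placing the case.

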